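# Peg doll onto the painting post, then up in the tongs

### The job

Get the larger wooden peg doll ready for lacquering: stand it upright, by its bottom, on top of the narrow painting post and let go of it, then pick up the tongs from their rest, close them round the doll's body and lift it, upright, about 8 cm clear of the post. Finish while holding it up there still in the tongs, with nothing but the tongs touching the doll, and leave the other craft things standing where they are.

Things in the scene. Friction and masses are not known exactly. Their poses are not given: they have to be found in the camera images.
- doll_center (a point): Larger peg doll of plain light wood, loose, about 32 g, stands upright on the table: round body 34 mm diameter and 40 mm tall (flat underside) with a round head 25 mm diameter on top, 62 mm tall in all. This point is on its axis, half-way up (31 mm above its underside); z axis up through the head; yaw means nothing.
- post_top (a point): Painting post, fixed to the table: wooden foot 90 mm diameter and 12 mm thick, thin steel stem 18 mm diameter, small round flat wooden top 36 mm diameter and 8 mm thick. This point is the centre of the top's upper face, 90 mm above the table.
- tongs_grip (a point): Steel tongs, loose, 110 g, 250 mm long, lying level on a wooden rest. Two arms 14 mm high spread forwards from an upright hinge pin; each has a dark wooden grip on its outside, 44 mm long, 18 mm high, near the balance point. This point is midway between the grips, at mid-height, 42 mm above the table; x axis forwards to the jaws, y to the left arm, z up. About 63 mm over both grips, sprung open.
- tongs_hinge (a point): Axis of the tongs' hinge pin, at mid-height, 100 mm behind the grip point; a steel block reaches 30 mm further back. A spring holds the arms open: it pushes each grip outwards with about 8 N, rising to 11 N as they are squeezed. Held at about 56 mm over the grips, the tongs are firmly gripped while the jaws stay wide open.
- tongs_jaws (a point): Point midway between the two jaws, at mid-height, 98 mm ahead of the grip point on the tongs' x axis. Each jaw is an upright shallow V plate 41 mm long, 24 mm high, hollow towards the item. The jaws move more than twice as far as the grips: free gap between their lips 67 mm sprung open, 56 mm at 56 mm over the grips; closed on the doll's body at about 43 mm over the grips. Sprung open, the jaws measure 86 mm over all.
- tong_left (a joint): Closing angle of the left arm, rad: 0 sprung fully open, about 0.11 with the jaws on the doll's body, 0.17 at the stop (about 32 mm over the grips). The right arm always mirrors it.
- rest: Tong rest, fixed to the table: wooden slab 170 x 50 mm, 6 mm thick, with two cross bars 100 mm wide, 12 mm thick and 35 mm high, 45 mm behind and 60 mm ahead of its centre, on which the tongs' arms lie (their mid-height is 42 mm above the table). Origin: centre of its underside; x axis as the tongs'.
- small_doll_center (a point): Smaller peg doll, a bystander: same shape, body 24 mm diameter, 45 mm tall. Point half-way up.
- tape: Roll of clear tape lying flat, bystander, 44 mm diameter, 18 mm high; origin under its centre.
- ink_pad: Ink pad, bystander, 64 x 42 mm, 19 mm high; origin under its centre.
- paint: Small white paint bottle, bystander, 32 mm diameter, 70 mm high; origin under its centre.
Not all that is in view belongs to the job. What is shaped like the part that bears post_top but pink or red is not meant. What is shaped like the part that bears doll_center but green is not meant.

How it is judged:
By the outcome, as a careful person would: the job done as asked, in the order asked, and still so for the second after the job is handed in, while the arm keeps its last pose, push and grip.
It also fails if it takes over 61 s, if anything falls off the work surface, if the arm or the gripper's body presses on something with over 40 N, if the wrist force passes 120 N, or if a joint passes its speed limit or range.

### The arm

A 6-joint arm with a two-finger parallel gripper is mounted at the origin on the work surface. World frame = base frame: x ahead of the robot, y to its left, z up, the work surface at z = 0. Lengths are in m, angles in rad, forces in N, time in s.
With the tool pointing down it reaches from about 0.3 to 0.775 m from the base axis. Payload 14.6 kg.
Tool frame: the origin (TCP) lies midway between the tips of the shut fingers; the grasp point (between the pads) lies 19 mm behind it; z points along the fingers, y is the line along which they close (so a half turn about z gives the same grasp; the last joint's range is limited). The gripper opens to 85 mm and grips with 20 to 120 N. Pads are 22 mm wide; open, the fingers measure 114 mm over their backs; the gripper's body (76 mm by 85 mm) begins 54 mm behind the grasp point. The pads swing forward as they close: fully open they stand 13 mm farther back than shut.
Start: joints at [-1.183, 0.3, 1.521, -0, 1.321, -0.067], TCP at [0.242, -0.494, 0.231] pointing down, gripper open.
Joint ranges: [-3.03, 3.03], [-0.79, 2.21], [0.23, 2.52], [-1.04, 4.18], [0, 3.07], [-2.55, 2.55]. Speed limits (rad/s): [2.22, 2.22, 2.57, 3.14, 3.14, 3.14].

### API

Orientations are given as [roll, pitch, yaw] about the fixed x, y, z axes, in that order (R = Rz(yaw) Ry(pitch) Rx(roll)).
In Python, from workcell import * gives the robot as it stands.
- The arm moves only by the shell command python3 -m handwheel 'ROWS' [OPENING] [FORCE]. ROWS is JSON, a list of rows, each a list of 4 numbers: the shift along the tool's x, y, z in mm, then the turn about the tool's z in rad. A call has exactly 10 rows; each row shifts and turns the commanded pose from where the row before left it, along the tool's axes as they then stand; what a row does not reach is not made up. A row lasts 1/10 s, in which the tool goes at most 50 mm and 8.59 degrees, less where a joint would pass 70% of its speed; a pose out of reach is approached as far as the arm can. A call is refused whole if a number of a shift passes 50 or a number of a turn 0.15, either way. A call with a gripper value outside its range is refused whole. OPENING is the finger opening in mm, from 0 to 85.4, set as the call begins (- or left out, the last holds). The fingers move at their own pace and stop on an object; FORCE is the grip in N (left out, the last holds). Time passes only in rows, so rows that do not move let the fingers close, or fill a call up. It gives the time, the measured TCP pose, the force, the opening and the grip force at its end, in the units of the state.
- sense(): the state, without advancing time (a new reading comes with each control period).
- camera(name): name is "side" or "top"; returns the picture (384x512x3 uint8, red, green, blue); there is no depth.
- camera_info(name): a dict with "fx", "fy", "cx", "cy" (pixels), "cam_to_world" (4x4, takes a point from camera to world coordinates). Camera axes: x right, y down, z forward; pixel columns grow to the right and rows downward; lengths in m; the calibration is good to about 2 mm. A picture is of the moment at which its call begins. camera_info takes no time and is no camera call.
- finish_job(): hands the job in; it is judged then, once.
The state is a dict: "clock": time; "joint_positions": joint angles; "qd": joint speeds; "effort": joint torques, N m; "eef_pos": TCP position; "eef_rot": TCP orientation; "wrist_force": force on the tool from outside, world axes, zero at the start; "ft_torque": the same for the moment, N m; "grip_width": opening from 0.0 (shut) to 1.0 (fully open); "finger_force": force on a finger pad.
Only numpy, scipy, OpenCV 4.12 (cv2) and the standard library are available. Lean on these libraries where they do the work, as an engineer would, in place of code of your own. Each camera call takes 0.05 s, during which the arm holds its last target. There are 200 camera calls.

## Working session

There is one attempt and no reset: what is moved stays moved. The work goes in short steps, Python scripts to look and compute and a shell command to move; the robot and the scene stay as the last step left them, time stands still between calls to the robot, and variables do not carry over. Pictures are saved under pics/ and viewed, at most 10 in all, crops included, and the job is handed in when it is done.

```bash
ls; mkdir -p pics; cat > look.py <<'E'
from workcell import *
import cv2,numpy as np
def snap(n,name):
    im=camera(n); cv2.imwrite(f'pics/{name}.png',im[:,:,::-1]); return im
def ray(n,u,v):
    c=camera_info(n);T=np.array(c["cam_to_world"])
    d=T[:3,:3]@np.array([(u-c["cx"])/c["fx"],(v-c["cy"])/c["fy"],1.]);return T[:3,3],d
def onz(n,u,v,z):
    o,d=ray(n,u,v);return o+d*(z-o[2])/d[2]
def tri(a,b):
    (o1,d1),(o2,d2)=ray(*a),ray(*b);A=np.stack([d1,-d2],1)
    t=np.linalg.lstsq(A,o2-o1,rcond=None)[0];p,q=o1+d1*t[0],o2+d2*t[1];return (p+q)/2,np.linalg.norm(p-q)
def proj(n,P):
    c=camera_info(n);q=np.linalg.inv(np.array(c["cam_to_world"]))@np.r_[P,1];return c["fx"]*q[0]/q[2]+c["cx"],c["fy"]*q[1]/q[2]+c["cy"]
E
python3 - <<'E'
from look import *
a=snap("top","t0");b=snap("side","s0")
for n in("top","side"):
    print(n,np.round(np.array(camera_info(n)["cam_to_world"]),3).tolist(),camera_info(n)["fx"])
print(sense())
E
```

```text
pics
top [[0.002, -0.991, 0.135, 0.414], [-0.999, -0.006, -0.032, -0.08], [0.032, -0.135, -0.99, 1.018], [0.0, 0.0, 0.0, 1.0]] 354.7087430585267
side [[-0.993, -0.069, 0.096, 0.449], [-0.118, 0.579, -0.806, 0.82], [0.0, -0.812, -0.583, 0.761], [0.0, 0.0, 0.0, 1.0]] 389.9651187987524
{'clock': 0.1, 'joint_positions': array([-1.18259727e+00,  3.00398663e-01,  1.52151463e+00,  7.04178228e-06,
        1.32072104e+00, -6.66238786e-02]), 'qd': array([-0.00021165, -0.00210766, -0.00212088,  0.00037424, -0.00017573,
       -0.00038259]), 'effort': array([ 6.25322555e-04, -5.44379282e+01, -3.62373340e+01, -5.17663079e-05,
        3.05739304e-03,  1.67790381e-05]), 'eef_pos': array([ 0.24152315, -0.4938953 ,  0.23078917]), 'eef_rot': array([-3.14055374e+00, -7.61550205e-05,  4.54821149e-01]), 'wrist_force': array([0.24083693, 0.53437706, 0.29470383]), 'ft_torque': array([ 0.01691804,  0.04046856, -0.05145728]), 'finger_force': 0.0, 'grip_width': 1.0033324748113979}
```

View pics/t0.png

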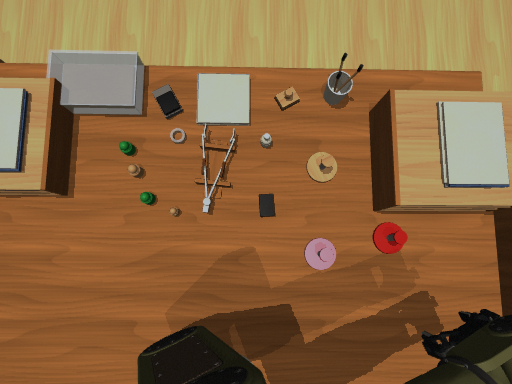

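View pics/s0.png

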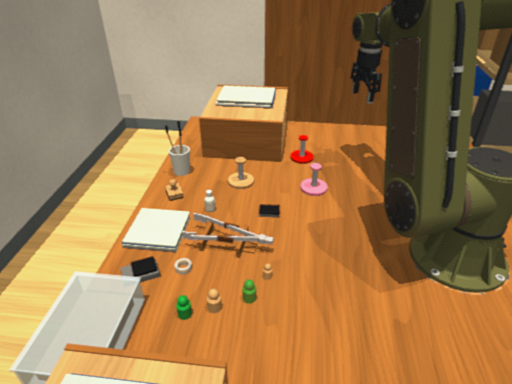

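Top view: there are four peg dolls. (134,170) is plain wood and larger, (175,212) is plain wood and small, and (126,147) and (148,198) are green. There are three posts: wooden (321,166), pink (320,253) and red (390,238). The doll at (134,170) and the post at (321,166) fit the description. The tongs have their hinge near (207,205) and jaws near (220,130). I'll confirm with an enlarged crop.

```bash
python3 - <<'E'
import cv2,numpy as np
t=cv2.imread('pics/t0.png');s=cv2.imread('pics/s0.png')
z=lambda i,x,y,w,h,k:cv2.resize(i[y:y+h,x:x+w],None,fx=k,fy=k,interpolation=cv2.INTER_CUBIC)
A=np.hstack([z(t,110,120,150,100,4)[:, :600],z(t,295,140,50,100,4)])
B=np.hstack([z(s,170,200,120,50,4),z(s,170,270,80,50,4)])
B=B[:, :800]
A=cv2.resize(A,(800,400))
cv2.imwrite('pics/c0.png',np.vstack([A,cv2.resize(B,(800,200))]))
E
```

```text
(no output)
```

View pics/c0.png

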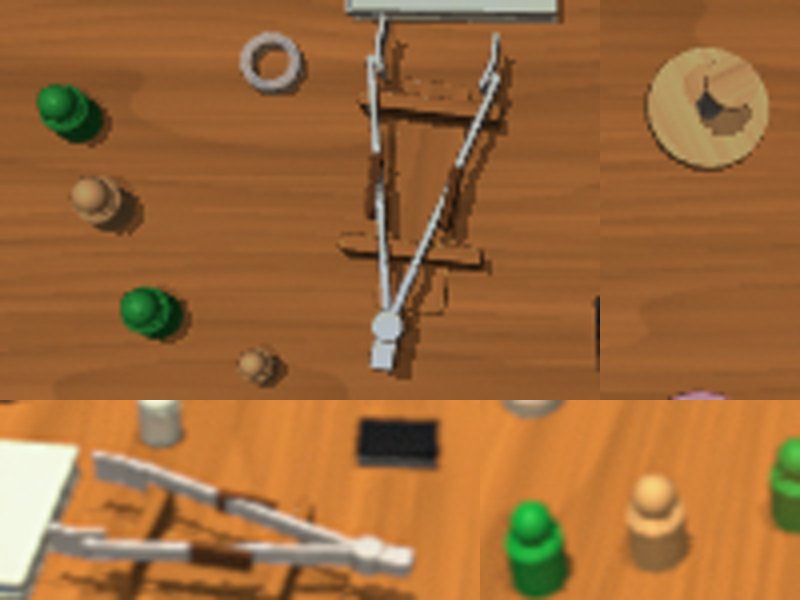

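The crop confirms it: the plain wood doll at top (133,168) / side (214,294), and the wooden post. Next I'll mask and triangulate.

```bash
python3 - <<'E'
from look import *
t=cv2.imread('pics/t0.png');s=cv2.imread('pics/s0.png')
def comp(im,box,lo,hi,tag):
    x,y,w,h=box;H=cv2.cvtColor(im[y:y+h,x:x+w],cv2.COLOR_BGR2HSV)
    m=cv2.inRange(H,lo,hi);n,L,S,C=cv2.connectedComponentsWithStats(m)
    for i in range(1,n):
        if S[i,4]>8: print(tag,S[i][:2]+[x,y],S[i][2:],np.round(C[i]+[x,y],1))
    return m
for (x,y,n,im,w) in[(132,168,'t',t,0),(137,172,'t',t,0),(140,165,'t',t,0),(214,294,'s',s,0),(214,306,'s',s,0),(321,175,'t',t,0),(323,161,'t',t,0),(310,160,'t',t,0),(240,160,'s',s,0),(207,201,'t',t,0),(204,166,'t',t,0),(224,170,'t',t,0),(150,220,'t',t,0),(214,330,'s',s,0)]:
    print(n,x,y,cv2.cvtColor(im[y:y+1,x:x+1],cv2.COLOR_BGR2HSV)[0,0])
# tri checks
print('hinge',tri(('top',206.75,201.5),('side',262,237.5)))
print('Lg',tri(('top',203.75,166.25),('side',225.5,238.75)))
print('Rg',tri(('top',223.75,170),('side',232,225)))
print('dollhead',tri(('top',132.5,168),('side',214,293.75)))
x=np.hstack([cv2.resize(t[140:190,295:345],(500,500),interpolation=cv2.INTER_CUBIC)[:, :400+0*1][:,:400],cv2.resize(s[145:195,220:260],(400,500),interpolation=cv2.INTER_CUBIC)])
cv2.imwrite('pics/p0.png',x)
E
```

```text
t 132 168 [ 18 126 180]
t 137 172 [ 15 137 119]
t 140 165 [ 13 170 123]
s 214 294 [ 17 142 236]
s 214 306 [ 16 150 141]
t 321 175 [ 21 113 180]
t 323 161 [ 15 135 180]
t 310 160 [ 20 117 181]
s 240 160 [ 17 140 237]
t 207 201 [105  18 195]
t 204 166 [ 21  37 111]
t 224 170 [ 13 181  62]
t 150 220 [ 13 175 150]
s 214 330 [ 14 186 211]
hinge (array([0.52931687, 0.03643816, 0.04190865]), np.float64(0.0007824948040074062))
Lg (array([0.62885614, 0.04757908, 0.03692408]), np.float64(0.002274207020112716))
Rg (array([ 0.61937947, -0.00872721,  0.03880958]), np.float64(4.5495021811373675e-05))
dollhead (array([0.61976663, 0.24260034, 0.04491256]), np.float64(0.003558406158156646))
```

View pics/p0.png

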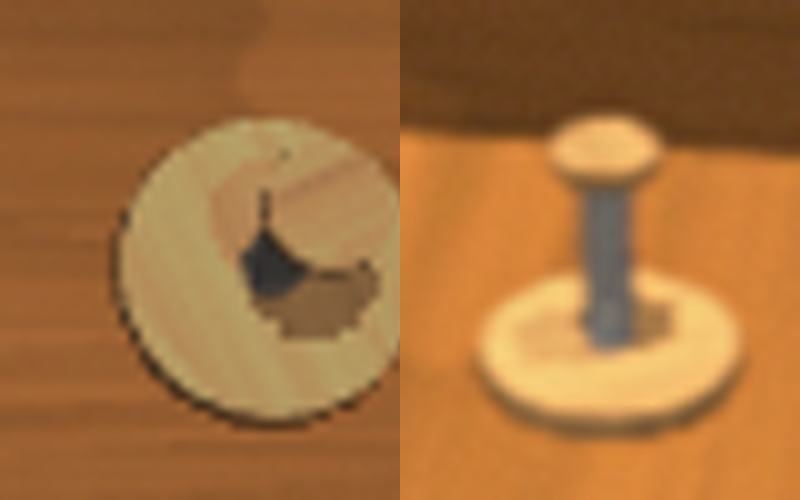

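The wooden post's upper face is at side (240.6,159.7), and its foot is centred at top (321.8,166.8). Refining the doll and tongs by mask.

```bash
python3 - <<'E'
from look import *
t=cv2.imread('pics/t0.png');s=cv2.imread('pics/s0.png')
print('foot',onz('top',321.8,166.8,.012),'disc side',onz('side',240.6,159.7,.09))
f=onz('top',321.8,166.8,.012)
# height of disc from side ray over the foot axis
o,d=ray('side',240.6,159.7);k=((f-o)[:2]@d[:2])/(d[:2]@d[:2]);print('post ht',(o+k*d),'proj top',proj('top',np.r_[f[:2],.09]))
def m(im,x,y,w,h,lo,hi):
    M=cv2.inRange(cv2.cvtColor(im[y:y+h,x:x+w],cv2.COLOR_BGR2HSV),lo,hi)
    n,L,S,C=cv2.connectedComponentsWithStats(M);i=1+np.argmax(S[1:,4]);print(S[i],S[i][:2]+[x,y],C[i]+[x,y]);return M
M=m(t,122,158,26,26,(8,0,90),(30,158,255))
for r in M: print(''.join('#' if v else '.' for v in r))
M=m(s,202,282,26,36,(8,0,60),(30,172,255))
for r in M: print(''.join('#' if v else '.' for v in r))
M=m(t,195,120,50,95,(90,0,120),(125,70,255))
h=np.array([.529,.0364])
# jaws guesses at z .042
for u,v in[(204,130),(234,134.5),(206.7,201.5),(205.5,212),(203.7,166.2),(223.7,170)]:print(u,v,onz('top',u,v,.042))
E
```

```text
foot [ 0.63689353 -0.29147332  0.012     ] disc side [ 0.63548644 -0.28191359  0.09      ]
post ht [ 0.63709423 -0.29143945  0.08419848] proj top (np.float64(327.69178627851454), np.float64(160.5708455973575))
[  6   6  12  12 112] [128 164] [133.28571429 169.23214286]
..........................
..........................
..........................
..........................
..........................
..........................
.........######...........
.......##########.........
......########.###........
......########.###........
......########.###........
......########.###........
......########.###........
......#######..###........
......######..###.........
.......##########.........
........########..........
..........####............
..........................
..........................
..........................
..........................
..........................
..........................
..........................
..........................
[  4   6  16  25 312] [206 288] [213.5224359 300.625    ]
..........................
..........................
................
[... 534 characters left out ...]
##########......
.....###############......
.....###############......
.....###############......
......#############.......
......#############.......
......############........
.......##########.........
........########..........
..........................
..........................
..........................
..........................
..........................
[10 65  9 13 34] [205 185] [208.23529412 191.67647059]
204 130 [0.73384377 0.04870237 0.042     ]
234 134.5 [ 0.7216621  -0.03637516  0.042     ]
206.7 201.5 [0.52969926 0.03656746 0.042     ]
205.5 212 [0.5006282  0.03920899 0.042     ]
203.7 166.2 [0.62904404 0.04711555 0.042     ]
223.7 170 [ 0.61868594 -0.00882203  0.042     ]
```

```bash
python3 - <<'E'
from look import *
t=cv2.imread('pics/t0.png');s=cv2.imread('pics/s0.png')
print('head top',onz('top',131.9,167.9,.0495),'head side',onz('side',213,293.6,.0495),tri(('top',131.9,167.9),('side',213,293.6)))
print('base front side',onz('side',214,312.5,0),'bodymid side', onz('side',214,304,.020))
M=cv2.inRange(cv2.cvtColor(t[140:195,295:350],cv2.COLOR_BGR2HSV),(10,0,60),(30,150,255))
c=max(cv2.findContours(M,cv2.RETR_EXTERNAL,cv2.CHAIN_APPROX_NONE)[0],key=cv2.contourArea)
(e,r)=cv2.minEnclosingCircle(c);E=cv2.fitEllipse(c);print(e,r,E);u,v=E[0][0]+295,E[0][1]+140
f=onz('top',u,v,.012);print('foot top',f)
M=cv2.inRange(cv2.cvtColor(s[145:195,220:260],cv2.COLOR_BGR2HSV),(10,0,150),(30,155,255))
for q in M: print(''.join('#' if v else '.' for v in q))
print('disc side',onz('side',240.1,159.2,.09),'foot side',onz('side',240.6,179,.012))
print('hinge',tri(('top',206.4,201.1),('side',261.6,237.1)))
print('Lg',tri(('top',203.4,165.9),('side',225.1,238.4)))
print('Rg',tri(('top',223.4,169.6),('side',231.6,224.6)))
E
```

```text
head top [0.62087363 0.24288581 0.0495    ] head side [0.61922685 0.24641875 0.0495    ] (array([0.62074396, 0.24383531, 0.04644036]), np.float64(0.0015322716841719608))
base front side [ 6.17104563e-01  2.60744973e-01 -1.11022302e-16] bodymid side [0.61760012 0.2521999  0.02      ]
(26.5, 26.5) 15.182326316833496 ((26.464506149291992, 26.51273536682129), (29.24834632873535, 29.724685668945312), 116.36707305908203)
foot top [ 0.63773934 -0.29050833  0.012     ]
........................................
........................................
........................................
........................................
........................................
........................................
........................................
........................................
........................................
........................................
........................................
........................................
.................#######................
................#########...............
...............###########..............
...............####
[... 1069 characters left out ...]
#####.............
........................................
........................................
........................................
........................................
........................................
........................................
........................................
........................................
disc side [ 0.63763324 -0.28490642  0.09      ] foot side [ 0.63752673 -0.28269501  0.012     ]
hinge (array([0.53026314, 0.03718189, 0.04392171]), np.float64(0.0006215556618921995))
Lg (array([0.62958765, 0.04834338, 0.03878299]), np.float64(0.001986341063646331))
Rg (array([ 0.6201905 , -0.00788071,  0.0409009 ]), np.float64(0.00027255096463599395))
```

Working estimates: doll (0.620, 0.2445), post (0.6375, -0.288), tongs grip (0.627, 0.020) with yaw about -0.173, and hinge (0.530, 0.037). I'm moving to above the doll with yaw 0.

```bash
python3 -m handwheel '[[35,-26,0,0.15],[31,-31,0,0.15],[26,-35,0,0.15],[20,-39,0,0.005],[20,-39,0,0],[20,-39,0,0],[20,-39,0,0],[20,-39,0,0],[20,-39,0,0],[20,-39,0,0]]' 85 && python3 -m handwheel '[[20,-39,0,0],[20,-39,0,0],[20,-39,0,0],[20,-39,0,0],[20,-39,0,0],[20,-39,0,0],[20,-39,0,0],[20,-39,0,0],[15,-30,0,0],[0,0,0,0]]'
```

```text
clock: 1.1
eef_pos: [0.4405, -0.1036, 0.2312]
eef_rot: [-3.142, 0.0, 0.005]
wrist_force: [0.4, -0.3, 0.6]
grip_width: 0.996
finger_force: 0.0
clock: 2.1
eef_pos: [0.6138, 0.2407, 0.2297]
eef_rot: [3.142, 0.002, 0.008]
wrist_force: [0.7, -0.3, 0.3]
grip_width: 0.996
finger_force: 0.0
```

```bash
python3 -m handwheel '[[6,-4,40,0],[0,0,45,0],[0,0,45,0],[0,0,40,0],[0,0,30,0],[0,0,15,0],[0,0,6,0],[0,0,0,0],[0,0,0,0],[0,0,0,0]]' && python3 - <<'E'
from look import *
a=snap("top","t1");b=snap("side","s1")
cv2.imwrite('pics/c1.png',np.hstack([cv2.resize(a[120:220,90:190],(400,400)),cv2.resize(b[240:340,160:260],(400,400))])[:,:,::-1])
E
```

```text
clock: 3.1
eef_pos: [0.6203, 0.2416, 0.012]
eef_rot: [-3.141, -0.002, 0.005]
wrist_force: [-0.2, 0.7, 0.4]
grip_width: 0.996
finger_force: 0.0
```

View pics/c1.png

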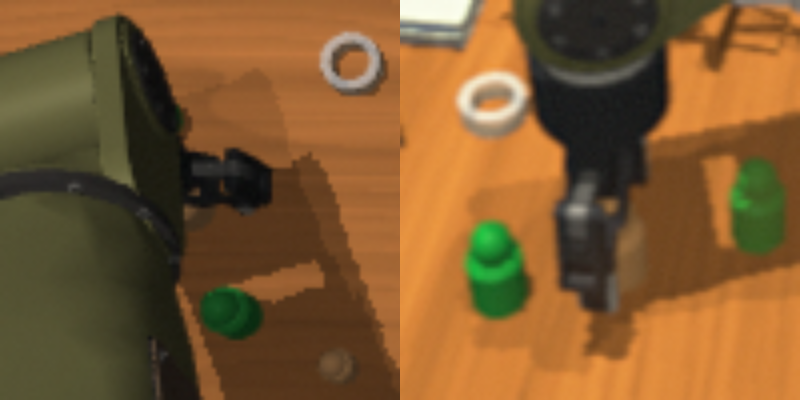

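```bash
python3 - <<'E'
from look import *
for p in[(.62,.2445,.02),(.62,.2445,.0495),(.6203,.2416+.05,.03),(.6203,.2416-.05,.03),(.6203,.2416+.05,.012)]:print(p,proj('side',p),proj('top',p))
E
```

```text
(0.62, 0.2445, 0.02) (np.float64(213.67410479394803), np.float64(301.2312419448924)) (np.float64(134.7046811760864), np.float64(170.404015815141))
(0.62, 0.2445, 0.0495) (np.float64(212.84414941427025), np.float64(292.90824421168236)) (np.float64(131.29141114247886), np.float64(168.2059372871903))
(0.6203, 0.2916, 0.03) (np.float64(208.8616754454479), np.float64(315.3423934321342)) (np.float64(116.60001268781122), np.float64(169.4284079685511))
(0.6203, 0.1916, 0.03) (np.float64(217.80006438695972), np.float64(281.05368783052813)) (np.float64(152.58041363390765), np.float64(169.72551153138485))
(0.6203, 0.2916, 0.012) (np.float64(209.43479110415578), np.float64(320.34518541356726)) (np.float64(118.92798438550994), np.float64(170.73953040482846))
```

The fingers straddle the doll: finger at side (207,310), doll's right edge at side (221,300). Closing.

```bash
python3 -m handwheel '[[0,0,2,0],[0,0,0,0],[0,0,0,0],[0,0,0,0],[0,0,0,0],[0,0,0,0],[0,0,0,0],[0,0,0,0],[0,0,0,0],[0,0,0,0]]' 15 30
```

```text
clock: 4.2
eef_pos: [0.6197, 0.2415, 0.0085]
eef_rot: [-3.141, -0.0, 0.005]
wrist_force: [0.4, -0.0, 2.6]
grip_width: 0.38
finger_force: 30.0
```

```bash
python3 -m handwheel '[[0,0,-20,0],[0,0,-40,0],[0,0,-45,0],[0,0,-45,0],[0,20,-20,0],[2,40,0,0],[2,45,0,0],[2,45,0,0],[2,45,0,0],[2,45,0,0]]' && python3 -m handwheel '[[2,45,0,0],[2,45,0,0],[2,45,0,0],[1,45,0,0],[1,45,0,0],[0,35,0,0],[0,20,0,0],[0,0,0,0],[0,0,0,0],[0,0,0,0]]'
```

```text
clock: 5.2
eef_pos: [0.6303, -0.0003, 0.178]
eef_rot: [-3.142, 0.001, 0.005]
wrist_force: [0.4, 0.8, 1.0]
grip_width: 0.384
finger_force: 29.9
clock: 6.2
eef_pos: [0.6401, -0.2772, 0.1782]
eef_rot: [-3.141, 0.0, 0.006]
wrist_force: [-0.2, -0.1, 0.1]
grip_width: 0.388
finger_force: 29.9
```

```bash
python3 -m handwheel '[[-2,11,10,0],[0,0,20,0],[0,0,20,0],[0,0,15,0],[0,0,3,0],[0,0,0,0],[0,0,0,0],[0,0,0,0],[0,0,0,0],[0,0,0,0]]' && python3 - <<'E'
from look import *
a=snap("top","t2");b=snap("side","s2")
cv2.imwrite('pics/c2.png',np.hstack([cv2.resize(a[110:210,280:380],(400,500)),cv2.resize(b[120:200,208:272],(400,500),interpolation=cv2.INTER_CUBIC)])[:,:,::-1])
p=sense()["eef_pos"];print(p)
for q in[(p[0],p[1],p[2]-.0085),(p[0],p[1],p[2]-.0085+.0495)]:print(proj('side',q),proj('top',q))
E
```

```text
clock: 7.2
eef_pos: [0.6381, -0.2895, 0.1107]
eef_rot: [3.141, -0.001, 0.005]
wrist_force: [-0.3, 0.7, 0.2]
grip_width: 0.385
finger_force: 29.9
[ 0.63800627 -0.28950642  0.1104893 ]
(np.float64(240.1104153808127), np.float64(155.383947011808)) (np.float64(327.93887938161487), np.float64(159.10786556272166))
(np.float64(239.7288671206589), np.float64(142.20278300730632)) (np.float64(332.2678389436669), np.float64(154.46524118363192))
```

View pics/c2.png

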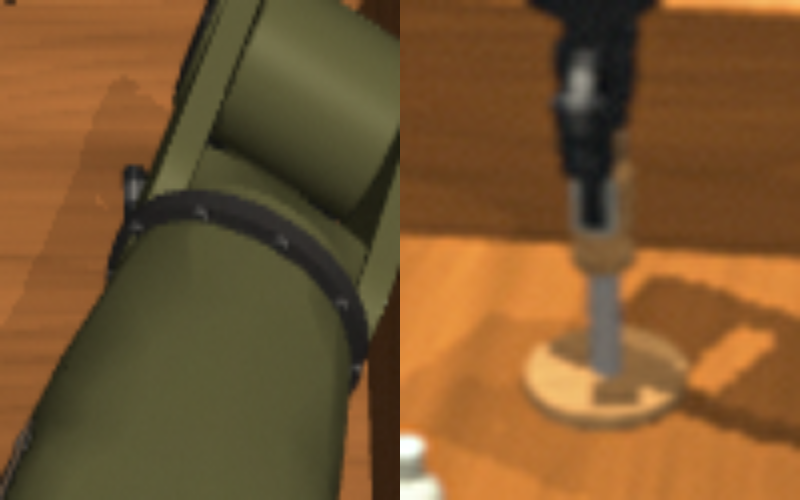

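```bash
python3 -m handwheel '[[0,0,4,0],[0,0,3,0],[0,0,2,0],[0,0,1,0],[0,0,0,0],[0,0,0,0],[0,0,0,0],[0,0,0,0],[0,0,0,0],[0,0,0,0]]'
```

```text
clock: 8.3
eef_pos: [0.638, -0.2895, 0.1003]
eef_rot: [3.142, -0.0, 0.005]
wrist_force: [0.4, -0.4, -0.2]
grip_width: 0.387
finger_force: 29.9
```

```bash
python3 -m handwheel '[[0,0,0.5,0],[0,0,0.5,0],[0,0,0.5,0],[0,0,0.3,0],[0,0,0,0],[0,0,0,0],[0,0,0,0],[0,0,0,0],[0,0,0,0],[0,0,0,0]]'
```

```text
clock: 9.3
eef_pos: [0.638, -0.2895, 0.0985]
eef_rot: [-3.142, 0.0, 0.005]
wrist_force: [-0.3, -0.1, 0.8]
grip_width: 0.384
finger_force: 30.0
```

```bash
python3 -m handwheel '[[0,0,0.5,0],[0,0,0.5,0],[0,0,0,0],[0,0,0,0],[0,0,0,0],[0,0,0,0],[0,0,0,0],[0,0,0,0],[0,0,0,0],[0,0,0,0]]'
```

```text
clock: 10.3
eef_pos: [0.638, -0.2895, 0.0984]
eef_rot: [3.141, -0.0, 0.005]
wrist_force: [-3.9, 1.6, 9.4]
grip_width: 0.389
finger_force: 30.6
```

```bash
python3 -m handwheel '[[0,0,-0.3,0],[0,0,-0.3,0],[0,0,0,0],[0,0,0,0],[0,0,0,0],[0,0,0,0],[0,0,0,0],[0,0,0,0],[0,0,0,0],[0,0,0,0]]' 75 && python3 -m handwheel '[[0,0,-8,0],[0,0,-20,0],[0,0,-40,0],[0,0,-45,0],[0,-20,-20,0],[0,-45,0,0],[0,-45,0,0],[0,-45,0,0],[0,-45,0,0],[0,-45,0,0]]' 85 && python3 - <<'E'
from look import *
a=snap("top","t3");b=snap("side","s3")
cv2.imwrite('pics/c3.png',np.hstack([cv2.resize(a[130:190,290:350],(400,400),interpolation=cv2.INTER_CUBIC),cv2.resize(b[120:200,208:272],(400,400),interpolation=cv2.INTER_CUBIC)])[:,:,::-1])
E
```

```text
clock: 11.3
eef_pos: [0.638, -0.2895, 0.0981]
eef_rot: [-3.142, -0.0, 0.005]
wrist_force: [-0.3, 0.2, 0.5]
grip_width: 0.878
finger_force: 0.0
clock: 12.3
eef_pos: [0.6366, -0.0427, 0.232]
eef_rot: [3.142, -0.001, 0.004]
wrist_force: [1.2, -0.4, -0.9]
grip_width: 0.996
finger_force: 0.0
```

View pics/c3.png

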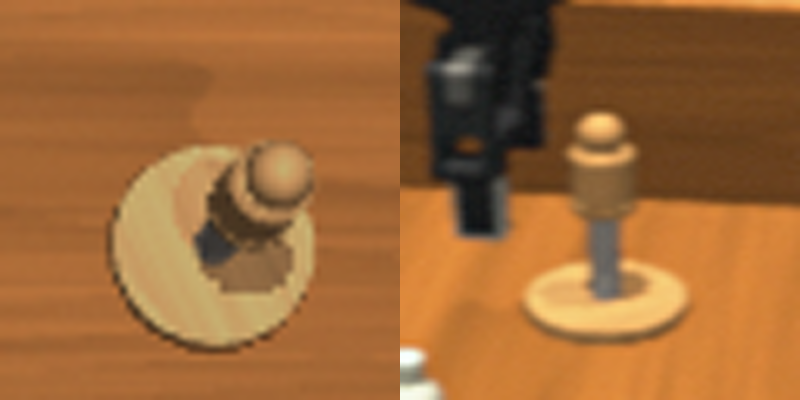

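The doll stands upright on the post: head at top (332,155), side (240,139). Next, the tongs.

```bash
python3 -m handwheel '[[-4,-25,0,0],[-4,-25,0,0],[-3,-15,0,0.09],[0,0,20,0.09],[0,0,40,0],[0,0,45,0],[0,0,40,0],[0,0,20,0],[0,0,7,0],[0,0,0,0]]' && python3 - <<'E'
from look import *
a=snap("top","t4");b=snap("side","s4")
s=sense();print(s["joint_positions"].round(3),s["eef_pos"],s["eef_rot"][2])
cv2.imwrite('pics/c4.png',np.hstack([cv2.resize(a[115:215,180:260],(400,500),interpolation=cv2.INTER_CUBIC),cv2.resize(b[175:275,185:275],(400,500),interpolation=cv2.INTER_CUBIC)])[:,:,::-1])
E
```

```text
clock: 13.4
eef_pos: [0.6257, 0.0202, 0.0592]
eef_rot: [3.142, 0.0, -0.176]
wrist_force: [0.6, -0.5, 0.3]
grip_width: 0.992
finger_force: 0.0
[-0.026  0.644  1.438  0.     1.057  1.72 ] [0.62640748 0.02030615 0.06086443] -0.17551620195045325
```

View pics/c4.png

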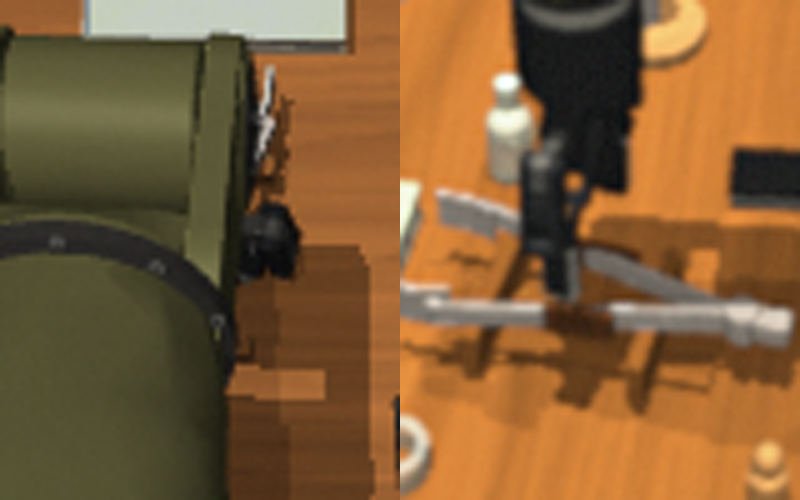

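```bash
python3 - <<'E'
from look import *
p=sense()["eef_pos"];l=np.array([.1746,.9846,0]);x=np.array([.9846,-.1746,0])
for n,o in(('finger tip c',.05),('R tip',-.05)):print(n,proj('side',p+l*o+[0,0,.013]),proj('top',p+l*o+[0,0,.013]))
for n,o in(('Lgrip',.028),('Rgrip',-.028)):
  g=np.r_[p[:2],.042]+l*o;print(n,proj('side',g),proj('top',g))
E
```

```text
finger tip c (np.float64(220.52844404106054), np.float64(233.68676143517234)) (np.float64(193.95129687735417), np.float64(161.37080552319608))
R tip (np.float64(233.35482899796585), np.float64(210.95830332067857)) (np.float64(230.30641850649423), np.float64(168.00031000565136))
Lgrip (np.float64(224.09967785583444), np.float64(237.27170410245745)) (np.float64(203.44606913866957), np.float64(165.40891394277162))
Rgrip (np.float64(231.13186434444174), np.float64(224.41952550362316)) (np.float64(223.15712276676098), np.float64(169.002304676894))
```

The finger tip is seen at side (222,233) and predicted at (220.5,233.7). The grips also project where they were measured, so I'm descending.

```bash
python3 -m handwheel '[[-1,0,8,0],[0,0,12,0],[0,0,12,0],[0,0,8,0],[0,0,4,0],[0,0,0,0],[0,0,0,0],[0,0,0,0],[0,0,0,0],[0,0,0,0]]' && python3 -m handwheel '[[0,0,0,0],[0,0,0,0],[0,0,0,0],[0,0,0,0],[0,0,0,0],[0,0,0,0],[0,0,0,0],[0,0,0,0],[0,0,0,0],[0,0,0,0]]' 56 40
```

```text
clock: 14.5
eef_pos: [0.6247, 0.0206, 0.0154]
eef_rot: [-3.141, -0.0, -0.175]
wrist_force: [-1.1, -0.3, -0.0]
grip_width: 0.993
finger_force: 0.0
clock: 15.5
eef_pos: [0.6253, 0.0208, 0.0161]
eef_rot: [-3.141, -0.002, -0.175]
wrist_force: [1.0, 1.2, 7.7]
grip_width: 0.656
finger_force: 10.1
```

```bash
python3 -m handwheel '[[0,0,-3,0],[0,0,-8,0],[0,0,-15,0],[0,0,-22,0],[0,0,-26,0],[0,0,-26,0],[0,0,-26,0],[0,0,-20,0],[0,0,-10,0],[0,0,-4,0]]' && python3 -m handwheel '[[0,0,0,0.05],[0,0,0,0.1],[0,0,0,0.13],[0,0,0,0.13],[0,0,0,0.13],[0,0,0,0.1],[0,0,0,0.06],[0,0,0,0.025],[0,0,0,0],[0,0,0,0]]' && python3 -m handwheel '[[6,8,0,0],[13,16,0,0],[18,22,0,0],[22,27,0,0],[24,29,0,0],[24,29,0,0],[20,24,0,0],[14,17,0,0],[7,8,0,0],[3,3,0,0]]' && python3 - <<'E'
from look import *
a=snap("top","t5");b=snap("side","s5")
s=sense();print(s["joint_positions"].round(3),s["eef_pos"],s["eef_rot"])
cv2.imwrite('pics/c5.png',np.hstack([cv2.resize(a[110:210,270:350],(400,500),interpolation=cv2.INTER_CUBIC),cv2.resize(b[90:190,210:290],(400,500),interpolation=cv2.INTER_CUBIC)])[:,:,::-1])
E
```

```text
clock: 16.5
eef_pos: [0.6248, 0.0206, 0.1766]
eef_rot: [-3.141, -0.002, -0.175]
wrist_force: [-0.0, 0.7, -0.2]
grip_width: 0.659
finger_force: 8.8
clock: 17.5
eef_pos: [0.6244, 0.0206, 0.1748]
eef_rot: [3.141, 0.0, -0.899]
wrist_force: [0.1, -0.0, -0.1]
grip_width: 0.655
finger_force: 8.8
clock: 18.5
eef_pos: [0.5746, -0.2124, 0.175]
eef_rot: [3.142, 0.0, -0.901]
wrist_force: [0.3, 0.1, -0.4]
grip_width: 0.66
finger_force: 8.8
[-0.412  0.486  1.397  0.     1.259  2.059] [ 0.5750204  -0.21123685  0.17503916] [-3.14154559e+00  1.53495982e-04 -9.00270526e-01]
```

View pics/c5.png

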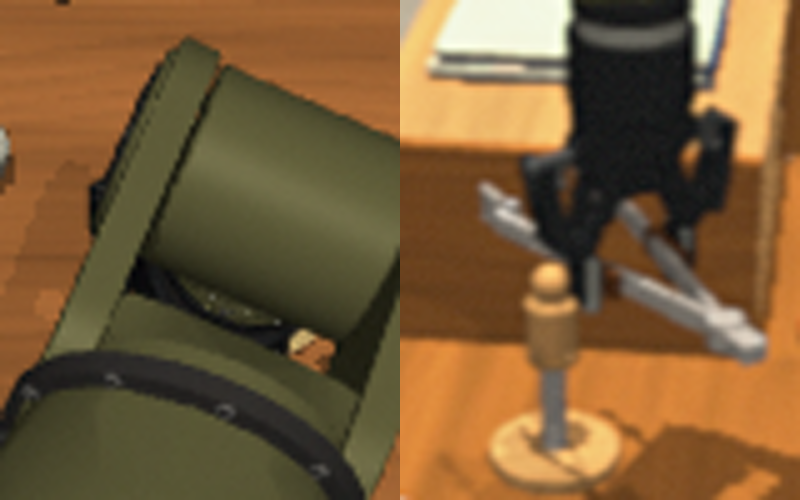

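```bash
python3 - <<'E'
from look import *
s=sense();p=s["eef_pos"];y=-.9;x=np.array([np.cos(y),np.sin(y),0]);l=np.array([-np.sin(y),np.cos(y),0])
g=p+[0,0,.026]
f=lambda P:tuple(np.round((np.array(proj('side',P))-[210,90])*5+[402,2],0))
for dx in(0,.002):
  G=g+x*dx
  print('hinge',f(G-.1*x),'block end',f(G-.13*x),'block end top',f(G-.13*x+[0,0,.007]))
  for o in(.03,.04):print('L jaw rear,mid,front',[f(G+a*x+o*l) for a in(.078,.098,.118)])
  print('Lgrip',f(G+l*.025),'Rgrip',f(G-l*.025))
d=np.array([.638,-.2895,.14]);print('doll head',f(d));v=d-p;print('doll in tongs frame',v@x,v@l)
E
```

```text
hinge (np.float64(725.0), np.float64(330.0)) block end (np.float64(755.0), np.float64(354.0)) block end top (np.float64(755.0), np.float64(343.0))
L jaw rear,mid,front [(np.float64(525.0), np.float64(219.0)), (np.float64(510.0), np.float64(207.0)), (np.float64(495.0), np.float64(194.0))]
L jaw rear,mid,front [(np.float64(511.0), np.float64(223.0)), (np.float64(496.0), np.float64(210.0)), (np.float64(481.0), np.float64(198.0))]
Lgrip (np.float64(596.0), np.float64(269.0)) Rgrip (np.float64(667.0), np.float64(248.0))
hinge (np.float64(723.0), np.float64(329.0)) block end (np.float64(753.0), np.float64(352.0)) block end top (np.float64(753.0), np.float64(341.0))
L jaw rear,mid,front [(np.float64(524.0), np.float64(218.0)), (np.float64(508.0), np.float64(205.0)), (np.float64(493.0), np.float64(193.0))]
L jaw rear,mid,front [(np.float64(510.0), np.float64(222.0)), (np.float64(494.0), np.float64(209.0)), (np.float64(479.0), np.float64(197.0))]
Lgrip (np.float64(595.0), np.float64(267.0)) Rgrip (np.float64(666.0), np.float64(246.0))
doll head (np.float64(551.0), np.float64(279.0))
doll in tongs frame 0.10045437713851858 0.0006844657320030057
```

The jaws, hinge and doll are where predicted: hinge at side (276,154), jaw at (227,131), doll head at (240,146). Lowering around the doll.

```bash
python3 -m handwheel '[[1,0,3,0],[1,-0.5,8,0],[0,0,12,0],[0,0,15,0],[0,0,15,0],[0,0,14,0],[0,0,11,0],[0,0,7,0],[0,0,3,0],[0,0,1,0]]' && python3 -m handwheel '[[0,0,0,0],[0,0,0,0],[0,0,0,0],[0,0,0,0],[0,0,0,0],[0,0,0,0],[0,0,0,0],[0,0,0,0],[0,0,0,0],[0,0,0,0]]' && python3 - <<'E'
from look import *
b=snap("side","s6");a=snap("top","t6")
cv2.imwrite('pics/c6.png',np.hstack([cv2.resize(b[90:190,200:300],(600,600),interpolation=cv2.INTER_CUBIC)])[:,:,::-1])
E
```

```text
clock: 19.6
eef_pos: [0.5767, -0.2127, 0.0861]
eef_rot: [-3.141, -0.0, -0.9]
wrist_force: [-0.3, 0.6, -0.9]
grip_width: 0.658
finger_force: 8.8
clock: 20.6
eef_pos: [0.5766, -0.2126, 0.0861]
eef_rot: [-3.142, 0.0, -0.9]
wrist_force: [0.2, 0.5, -0.9]
grip_width: 0.655
finger_force: 8.8
```

View pics/c6.png

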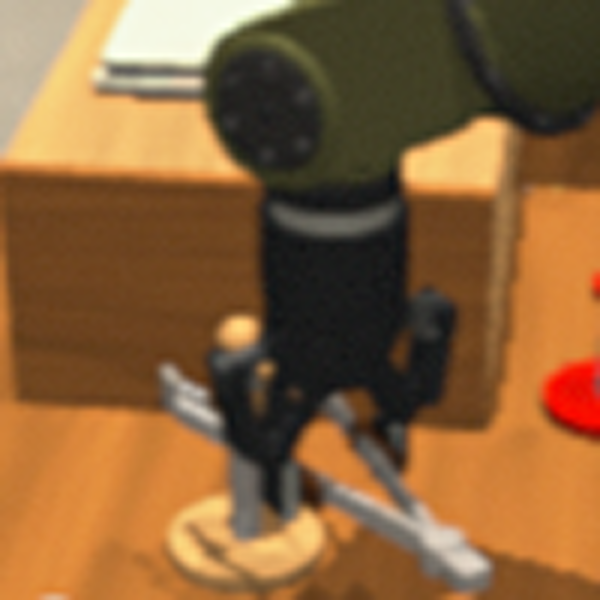

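The doll is upright with its head at side (239,145), and the jaws straddle it. Closing the tongs.

```bash
python3 -m handwheel '[[0,0,0,0],[0,0,0,0],[0,0,0,0],[0,0,0,0],[0,0,0,0],[0,0,0,0],[0,0,0,0],[0,0,0,0],[0,0,0,0],[0,0,0,0]]' 36 45
```

```text
clock: 21.7
eef_pos: [0.5766, -0.2126, 0.0861]
eef_rot: [-3.142, -0.0, -0.9]
wrist_force: [-0.5, -1.3, -0.0]
grip_width: 0.459
finger_force: 45.0
```

```bash
python3 - <<'E'
from look import *
b=snap("side","s7")
for n in('s6','s7'):
    im=cv2.imread(f'pics/{n}.png')[138:172,226:262];H=cv2.cvtColor(im,cv2.COLOR_BGR2HSV)
    W=cv2.inRange(H,(12,60,120),(22,165,255));S=cv2.inRange(H,(0,0,70),(180,60,255));print(n)
    for w,s in zip(W,S):print(''.join('#' if i else '-' if j else '.' for i,j in zip(w,s)))
E
```

```text
s6
....................................
....................................
....................................
....................................
............####....................
...........######...................
..........########..................
..........#######...................
..........#######...................
...........#####....................
............###--...................
..........------....................
.##.......---.......................
##-#.............##.................
.---#............##.................
.----#..........-...................
..-----#........-...................
..------#...........................
.--------....................--.....
..-------...................---#....
.##-------...................---....
..##-------...................--....
...##------..................#.--...
....###----...................#.....
......###--....................#....
........###-......................-.
..........##......................--
...........#.-...................#--
............#--........#.........##-
...........##---......-.
[... 721 characters left out ...]
....-----......---................
......-----.....---.................
......-----.........................
......-----........-................
......------........................
......##-----.......................
.......#.---........................
........##---...............-.#.....
.........#.--..............--.#.....
..........#.-...............--......
...........#..............##........
............#.-.............#..-....
............#---.............#.---..
............#----..............----.
............#---.#......-.#....#----
............#---##......--.##..##---
............#---##......--...#####--
............#---.#......--....####.-
............#----#......--....--##.-
```

The doll is still upright and shifted about 1.5 mm as the jaws centred it. Lifting.

```bash
python3 -m handwheel '[[0,0,-2,0],[0,0,-4,0],[0,0,-8,0],[0,0,-12,0],[0,0,-14,0],[0,0,-14,0],[0,0,-12,0],[0,0,-8,0],[0,0,-4,0],[0,0,-2,0]]' && python3 -m handwheel '[[0,0,0,0],[0,0,0,0],[0,0,0,0],[0,0,0,0],[0,0,0,0],[0,0,0,0],[0,0,0,0],[0,0,0,0],[0,0,0,0],[0,0,0,0]]' && python3 - <<'E'
from look import *
b=snap("side","s8");print(sense()["eef_pos"])
for n,y0 in(('s8',108),):
    im=cv2.imread(f'pics/{n}.png')[y0:y0+64,224:264];H=cv2.cvtColor(im,cv2.COLOR_BGR2HSV)
    W=cv2.inRange(H,(12,60,120),(22,165,255));S=cv2.inRange(H,(0,0,70),(180,60,255));D=cv2.inRange(H,(0,0,0),(180,255,50))
    for i,(w,s,d) in enumerate(zip(W,S,D)):print(y0+i,''.join('#' if i else '-' if j else 'o' if k else '.' for i,j,k in zip(w,s,d)))
for z in(.09,.17,.17+.0495,.17+.062):print(z,proj('side',(.638,-.2905,z)))
E
```

```text
clock: 22.75
eef_pos: [0.5766, -0.2126, 0.1663]
eef_rot: [-3.142, -0.0, -0.9]
wrist_force: [-0.1, -0.7, -1.8]
grip_width: 0.459
finger_force: 45.2
clock: 23.75
eef_pos: [0.5766, -0.2126, 0.1661]
eef_rot: [-3.142, 0.0, -0.9]
wrist_force: [-0.8, 0.2, -0.7]
grip_width: 0.456
finger_force: 45.2
[ 0.57661103 -0.21262649  0.16609632]
108 ###################.oooooooooooooooooooo
109 ###################.oooooooooooooooooooo
110 ###################.oooooooooooooooooooo
111 ###################.oooooooooooooooooooo
112 ###################.oooooooooooooooooooo
113 ###################.oooooooooooooooooooo
114 ####################oooooooooooooooooooo
115 ####################.ooooooooooooooooooo
116 ####################.ooooooooooooooooooo
117 ####################.ooooooooooooooooooo
118 ....################.ooooooooooooooooooo
119 ..................#.oooooooooooooooooooo
120 ....................oooooooooooooooooooo
121 ...........######..ooooooooooooooooooooo
122 ..........########.ooooooooooooooooooooo
123 ..........########-.oooooooooooooooooooo
124 ..........#######--ooooooooooooooooooooo
125 .
[... 1702 characters left out ...]
..
163 .............#....##....................
164 ..............#.--##....................
165 ..............#---##....................
166 ..............#---##....................
167 ..............#---##....................
168 .............##---##....................
169 .............##---.#....................
170 ..............#---.#....................
171 ..............#----#....................
0.09 (np.float64(240.24752889208685), np.float64(158.33722350483188))
0.17 (np.float64(239.6310710292508), np.float64(136.97461403738086))
0.21950000000000003 (np.float64(239.22620390214732), np.float64(122.94442828757157))
0.232 (np.float64(239.1209395786736), np.float64(119.2966191366272))
```

The head moved from side row 146 to row 122, where an 80 mm lift predicts it. The post top is bare at row 158, and the hold stayed steady for a second. Handing in.

```bash
python3 -c "
from workcell import *
print(finish_job())"
```

```text
the job is handed in; nothing more can be done
None
```

I stood the larger doll on the painting post and let go, then picked up the tongs, closed them round it and lifted it upright about 80 mm clear of the post; it was still held there when I handed the job in at about 24 s. The grips closed to 39 mm instead of the expected 43 mm, and I confirmed the final hold only from pixel masks of the side camera, having used all ten picture views.

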